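Pin the toy crane and hold the marble dish over its fork

ROBOT

A 6-joint arm with a two-finger parallel gripper is mounted at the origin on the work surface. World frame = base frame: x ahead of the robot, y to its left, z up, the work surface at z = 0. Lengths are in mm, angles in degrees, forces in N, time in s.
With the tool pointing down it reaches from about 300 to 850 mm from the base axis. Payload 4.2 kg.
Tool frame: the origin (TCP) lies midway between the tips of the shut fingers; the grasp point (between the pads) lies 19 mm behind it; x points along the fingers, y is the direction in which the jaws open and shut, and the axes are right-handed (so a half turn about x gives the same grasp; the last joint's range is limited). The gripper opens to 91 mm and grips with 3 to 60 N. Pads are 32 mm wide; open, the fingers measure 118 mm over their backs; the gripper's body (76 mm by 178 mm) begins 60 mm behind the grasp point.
Start: joints at [66.349, 18.312, 89.639, -0, 72.044, -1.146], TCP at [220.1, 531.224, 213.976] pointing down, gripper open.
Joint ranges: [-177.97, 177.97], [-48.28, 115.42], [12.27, 149.76], [-77.06, 257.06], [2.81, 150.46], [-146.56, 146.56]. Speed limits (degrees/s): [147.25, 147.25, 180, 180, 180, 180].

INTERFACE

Orientations are given as [roll, pitch, yaw] about the fixed x, y, z axes, in that order (R = Rz(yaw) Ry(pitch) Rx(roll)).
In Python, from workcell import env gives the robot as it stands.
- The arm moves only by the shell command python3 -m handwheel 'ROWS' [FORCE]. ROWS is text: rows parted by semicolons, each of 7 numbers parted by spaces: the turn, a rotation vector about the tool's x, y, z in degrees, then the shift along the tool's x, y, z in m, then the finger opening in m, from 0 to 0.0912. In form: rx ry rz x y z grip; .... A call has 1 to 12 rows; each row is the pose to reach, as a shift and turn from the pose commanded when the call began, along the tool's axes at that moment; what a row does not reach only later rows make up. A row lasts 1/12 s, in which the tool goes at most 41.7 mm and 7.16 degrees, less where a joint would pass 70% of its speed; a pose out of reach is approached as far as the arm can. A call with a gripper value outside its range is refused whole. The fingers move at their own pace and stop on an object; FORCE is the grip in N (left out, the last holds). Time passes only in rows, so rows that repeat a pose let the fingers close. It gives the time, the measured TCP pose, the force and the opening at its end, in the units of the state.
- env.state(): the state, without advancing time (a new reading comes with each control period).
- env.grab_frame(name): name is "scene" or "top"; returns the picture (400x640x3 uint8, red, green, blue); there is no depth.
- env.get_calibration(name): a dict with "mtx" (3x3 intrinsics, pixels), "k1" (the pictures are not rectified: a ray, as slopes to the right and down, at radius r is drawn at 1 + k1 r^2 times it, then the intrinsics apply), "T" (4x4, takes a point from camera to world coordinates). Camera axes: x right, y up, looking along -z (the intrinsics and any distortion apply to the point x, -y, -z); pixel columns grow to the right and rows downward; lengths in mm; the calibration is good to about 2 mm. A picture is of the moment at which its call begins. get_calibration takes no time and is no camera call.
- env.job_done(): hands the job in, once; it reports no verdict.
The state is a dict: "time_s": time; "qpos": joint angles; "qvel": joint speeds; "effort": joint torques, N m; "ee_pos": TCP position; "ee_rot": TCP orientation; "force": force on the tool from outside, world axes, zero at the start; "torque": the same for the moment, N m; "gripper_width": finger opening in mm.
Only numpy, scipy, OpenCV 4.12 (cv2) and the standard library are available. Lean on these libraries where they do the work, as an engineer would, in place of code of your own. Each camera call takes 0.05 s, during which the arm holds its last target. There are 200 camera calls.

TASK

First lock the wooden crane: take the steel pin out of the beech pier, push it fully home down the lock hole of the crane's slewing plate and let go of it. Then lift the marble dish off the wagon, turn it a quarter turn so that its handle bar runs square across the two fork tines, and finish while still holding it in the gripper, still and level, about 2 cm above the tines and centred over the cross-slat that joins them, touching nothing else and with the marble resting in the middle of the dish, so that I can wind the fork up under it. Keep the dish level and move so gently that the marble stays in the shallow middle and never runs out towards the rim, and leave the wagon, locomotive, buffer, container and spare track where they are.

Things in the scene. Friction and masses are not known exactly. Their poses are not given: they have to be found in the camera images.
- crane: Wooden toy crane, base fixed to the table. Origin: centre of the underside of its 240 x 200 x 22 mm base plate (long side along x), z up. On it lies a 14 mm slewing plate (124 mm disc with a lug, top 36 mm above the table) that carries mast and fork and, unpinned, can swing about the vertical through this origin against 0.15 N m of friction; it starts with its hole over the base's hole.
- mast_top (a point): Middle of the top of the crane's mast, 150 mm above the table, 50 mm to +y of the crane's origin. The mast is two posts, 74 mm wide (x) by 22 mm (y) over all; a crank lever sticks out 50 mm behind it (+y). The fork points to -y. Axes as the slewing plate's.
- lock_hole (a point): Centre of the mouth of the lock hole, on top of the slewing plate's lug, 36 mm above the table. Round vertical hole, 10 mm wide through the 14 mm lug and 9.5 mm wide through the base below (36 mm deep in all); 90 mm to +x and 30 mm to -y of the crane's origin. Axes are the slewing plate's (the crane's at the start).
- fork_mid (a point): Middle of the fork: over the slat that joins the two tines, midway between them, level with their top faces, 54 mm above the table; 70 mm to -y of the crane's origin. Tines 12 mm wide, 44 mm apart centre to centre, along this frame's y; they end 55 mm to -y of this point, and the lifting carriage on the mast stands 95 mm to +y. Axes are the slewing plate's, z up.
- pier: Beech track pier, a 48 x 48 x 50 mm block fixed to the table, with a 10 mm peg hole in the middle of its top in which the pin stands at the start. Origin: centre of its underside.
- pin: Lock pin, 30 g, standing upright in the pier, its collar on the pier's top. 84 mm long: a round steel shaft 8 mm thick and 34 mm long with tapered tip, a steel collar 18 mm across and 6 mm thick, then a round dark wooden grip 16 mm across and 44 mm long. Origin: centre of the tip's end, z along the pin towards the grip (grip from z = 40 to 84 mm).
- pin_collar (a point): Centre of the underside of the pin's collar, 34 mm above the tip. Fully home, the collar lies on the slewing plate, so this point is at the lock hole's mouth.
- dish: Turned maple dish, 108 mm across, with a wooden basket handle, 130 to 210 g, on the wagon. Origin: centre of its underside, z up. Stands on two skids (70 x 10 x 10 mm, along its x, 22 mm either side of the middle); rim 24.5 mm up. At the start its bar lies across the wagon, about parallel to the fork tines.
- dish_hollow (a point): Lowest point of the dish's shallow hollow, at its middle, 15 mm above its underside. The hollow is very shallow: it rises at 3.4 degrees out to 30 mm from the middle and at 17 degrees beyond, to the rim, so a tip of about 4 degrees or a brisk start or stop sets the marble rolling.
- dish_bar (a point): Middle of the dish's handle bar, 75 mm above the dish's underside, over its middle and its centre of mass; axes as the dish's. The bar is 120 mm long (x), 14 mm wide (y), 14 mm tall, on uprights at x = -56 and 56 mm. There is 29 mm of room between the bar and the marble's top.
- marble_center (a point): Centre of the loose steel marble, 24 mm across, 55 g, that lies in the dish's hollow and rolls freely. Its axes turn as it rolls.
- wagon: Flat beech wagon, 130 x 56 mm, standing on the track; origin at the centre of its underside, x along the track, deck 26 mm above it (38 mm above the table). Leave it there.
- loco: Chrome-finish aluminium locomotive, 88 mm long, 57 mm tall, on the track behind the wagon, origin at the centre of its underside. Bystander.
- buffer: Hard silicone buffer block, 20 x 42 x 32 mm, at the far end of the track, origin at the centre of its underside. Bystander.
- container: Blue plastic freight container, 122 x 53 x 52 mm, origin at the centre of its underside. Bystander.
- spare_track: Three stacked spare track pieces, 144 x 42 mm, 36 mm tall, origin at the centre of the underside. Bystander.
Things that resemble listed ones, but are neither listed nor needed, are in the scene too. There is more than one size of the dish; the one meant has the size given above.

How it is judged (in metres and radians):
On the way, in this order (a step that is already met when the one before it is completed fails the run):
1. the pin is fully home in the crane's lock hole and let go (horizontal distance between pin_collar and lock_hole below 0.004 m and z of pin_collar in the frame of lock_hole between -0.004 and 0.004 m and contact force between the fingers and pin below 0.05 N), for 0.2 s.
2. the dish is lifted clear of the wagon in the gripper, level, the marble in its hollow (contact force between the fingers and dish above 0.5 N and z of dish in the frame of wagon above 0.046 m and angle between dish's own z axis and vertical below 0.14 rad and horizontal distance between marble_center and dish_hollow below 0.025 m), for 0.2 s.
At the end, for the whole second after the job is handed in: Pin home (collar within 4 mm of the hole mouth). Dish held by the gripper only, still: underside 7 to 35 mm above the tines, middle within 15 mm of the fork middle each way, bar square across the tines within 8 degrees, level within 5.7 degrees, marble at rest within 15 mm of the dish middle (horizontal distance between pin_collar and lock_hole below 0.004 m and z of pin_collar in the frame of lock_hole between -0.004 and 0.004 m and contact force between the fingers and dish above 0.5 N and x of dish in the frame of fork_mid between -0.015 and 0.015 m and y of dish in the frame of fork_mid between -0.015 and 0.015 m and z of dish in the frame of fork_mid between 0.007 and 0.035 m and angle between the x axis of dish and the x axis of fork_mid, either way round below 0.14 rad and angle between dish's own z axis and vertical below 0.1 rad and horizontal distance between marble_center and dish_hollow below 0.015 m and linear speed of dish below 0.02 m/s and linear speed of marble below 0.03 m/s and contact force between dish and crane below 0.05 N and contact force between dish and pin below 0.05 N); the arm keeps its last pose, push and grip.
It fails at once if the marble runs more than 32 mm from the middle of the dish (horizontal distance between marble_center and dish_hollow above 0.032 m).
It fails at once if the dish tips by more than 14 degrees (angle between dish's own z axis and vertical above 0.25 rad).
It fails at once if the wagon, locomotive, buffer block, container or spare track is pushed by more than 25 mm (distance of any of wagon, loco, buffer, container, spare_track from where it was at the start of the episode above 0.025 m).
It also fails if it takes over 72 s, if anything falls off the work surface, if the arm or the gripper's body presses on something with over 40 N, if the wrist force passes 120 N, or if a joint passes its speed limit or range.

## Working session

There is one attempt and no reset: what is moved stays moved. The work goes in short steps, Python scripts to look and compute and a shell command to move; the robot and the scene stay as the last step left them, time stands still between calls to the robot, and variables do not carry over. Pictures are saved under pics/ and viewed, on a budget of 10 in all, crops included, one or two more only if the job needs it, and the job is handed in when it is done.

```bash
mkdir -p pics
cat > h.py <<'E'
import numpy as np,cv2
from workcell import env
def ray(n,u,v):
    c=env.get_calibration(n);K=np.array(c['mtx'],float);T=np.array(c['T'],float);k=c['k1']
    xd=(u-K[0,2])/K[0,0];yd=(v-K[1,2])/K[1,1]
    rd=np.hypot(xd,yd);r=rd
    for _ in range(30): r=rd/(1+k*r*r)
    s=r/rd if rd>0 else 1
    d=T[:3,:3]@np.array([xd*s,-yd*s,-1]);return T[:3,3],d
def onz(n,u,v,z):
    o,d=ray(n,u,v);return o+d*(z-o[2])/d[2]
def proj(n,p):
    c=env.get_calibration(n);K=np.array(c['mtx'],float);T=np.array(c['T'],float)
    q=T[:3,:3].T@(np.array(p,float)-T[:3,3]);x=q[0]/-q[2];y=-q[1]/-q[2];f=1+c['k1']*(x*x+y*y)
    return K[0,0]*x*f+K[0,2],K[1,1]*y*f+K[1,2]
def snap(n,f):
    im=env.grab_frame(n)[:,:,::-1].copy();cv2.imwrite('pics/'+f+'.png',im);return im
E
python3 - <<'E'
from h import *
for n in('scene','top'):
    snap(n,n+'0');c=env.get_calibration(n);print(n,np.round(c['mtx'],1).tolist(),c['k1'],np.round(c['T'],3).tolist())
print(env.state())
E
```

```text
scene [[433.2, 0.0, 313.1], [0.0, 433.2, 199.8], [0.0, 0.0, 1.0]] 0.03468547800802458 [[0.028, -0.766, 0.642, 1254.38], [1.0, 0.027, -0.012, 43.638], [-0.009, 0.642, 0.766, 937.447], [0.0, 0.0, 0.0, 1.0]]
top [[370.4, 0.0, 326.2], [0.0, 370.4, 196.9], [0.0, 0.0, 1.0]] -0.007311240119219398 [[0.012, 0.984, -0.179, 384.96], [-1.0, 0.014, 0.007, 30.189], [0.01, 0.179, 0.984, 1152.178], [0.0, 0.0, 0.0, 1.0]]
{'time_s': 0.1, 'qpos': array([ 6.63477186e+01,  1.83459515e+01,  8.96987162e+01,  6.19877657e-04,
        7.20427060e+01, -1.14630337e+00]), 'qvel': array([-0.07108261, -0.11033994, -0.11452027, -0.06457057,  0.10246599,
        0.05292743]), 'effort': array([ 1.53326771e-03, -4.13336742e+01, -2.32508290e+01,  7.31306942e-02,
        4.22820286e-02, -5.68425639e-05]), 'ee_pos': array([219.92100447, 530.80356195, 213.22940324]), 'ee_rot': array([ -91.53279261,   89.91262427, -114.03896217]), 'force': array([-0.26314776,  0.02139792, -0.39034629]), 'torque': array([ 0.03756066, -0.00355336,  0.00284862]), 'gripper_width': 91.23876953862444}
```

View pics/top0.png

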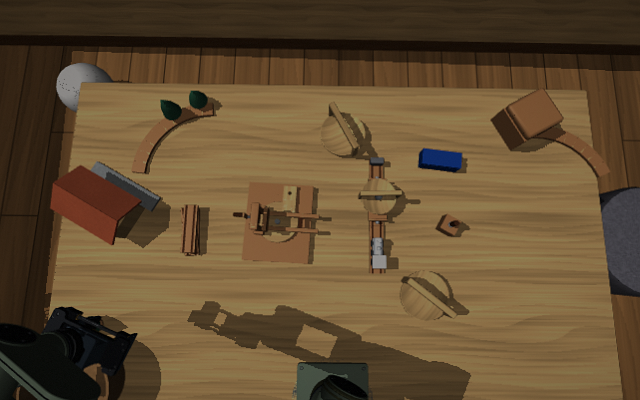

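View pics/scene0.png

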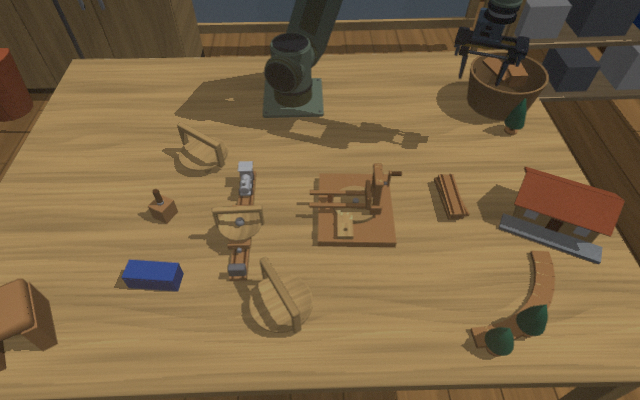

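Top view: crane around (280,222), dish on wagon (380,197), pier with pin (450,225), loco (378,255). In the scene view: crane (355,205), dish (238,220), pin (160,203). I'll enlarge these areas in one composite.

Run:
```python
from h import *
t=cv2.imread('pics/top0.png');s=cv2.imread('pics/scene0.png')
def c(im,x,y,w,h,k): 
    o=cv2.resize(im[y:y+h,x:x+w],None,fx=k,fy=k,interpolation=cv2.INTER_CUBIC)
    for i in range(0,w,10): cv2.line(o,(i*k,0),(i*k,4 if (x+i)%50 else 12),(0,255,255),1)
    for i in range(0,h,10): cv2.line(o,(0,i*k),(4 if (y+i)%50 else 12,i*k),(0,255,255),1)
    return np.clip(o*1.5,0,255).astype(np.uint8)
# crane 100x100 x4 ; dish/pin 
a=c(t,230,175,100,75,4)[:300,:400];b=c(s,300,160,100,75,4)... if False else c(s,300,165,100,75,4)
d=c(t,350,150,100,75,4);e=c(s,140,180,130,75,4)[:, :400]
o=np.vstack([np.hstack([a,b]),np.hstack([d,e])]);cv2.imwrite('pics/crops.png',o)
```

```text
File "<stdin>", line 9
    a=c(t,230,175,100,75,4)[:300,:400];b=c(s,300,160,100,75,4)... if False else c(s,300,165,100,75,4)
                                                              ^^^
SyntaxError: invalid syntax
```

Run:
```python
from h import *
t=cv2.imread('pics/top0.png');s=cv2.imread('pics/scene0.png')
def c(im,x,y,w=100,h=75,k=4): 
    o=cv2.resize(im[y:y+h,x:x+w],None,fx=k,fy=k,interpolation=cv2.INTER_CUBIC)
    o=np.clip(o*1.5,0,255).astype(np.uint8)
    for i in range(0,w,10): cv2.line(o,(i*k,0),(i*k,5 if (x+i)%50 else 14),(0,255,255),1)
    for i in range(0,h,10): cv2.line(o,(0,i*k),(5 if (y+i)%50 else 14,i*k),(0,255,255),1)
    return o
o=np.vstack([np.hstack([c(t,230,180,100,90)[:360],c(s,300,160,100,90)]),np.hstack([c(t,350,180,120,60)[:,:400],c(s,140,185,120,60)[:,:400]])])
cv2.imwrite('pics/crops.png',o)
```

```text
(no output)
```

View pics/crops.png

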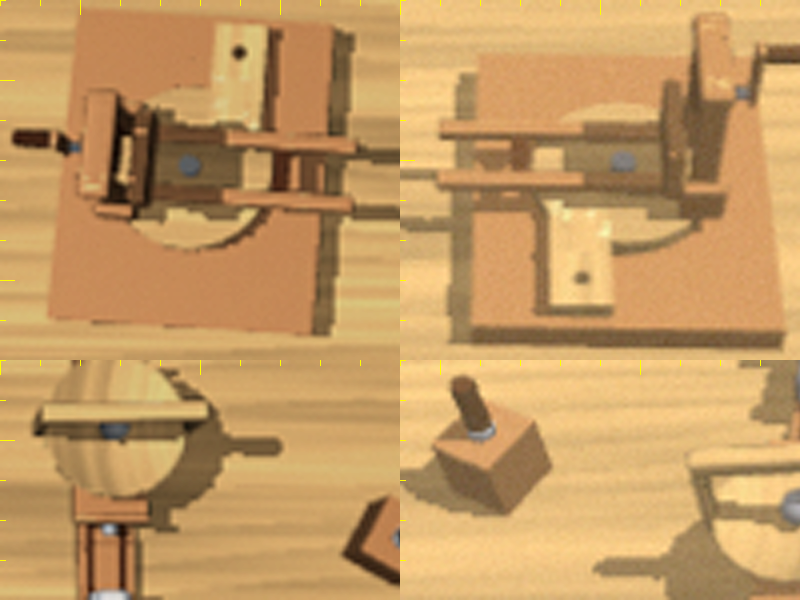

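The composite shows: the lock hole as a dark spot at top (290,193) and scene (345.5,229); the dish bar runs horizontally in top from about (361,192.5) to (402,192); marble at top (378.5,197); pin collar in scene at (160.5,203) and grip top at (155,190.5). Now numbers.

Run:
```python
from h import *
t=cv2.imread('pics/top0.png').astype(int);s=cv2.imread('pics/scene0.png').astype(int)
def dark(im,x0,y0,x1,y1,th,below=True):
    g=im[y0:y1,x0:x1].sum(2)/3;w=np.clip(th-g,0,None);Y,X=np.mgrid[y0:y1,x0:x1];return (X*w).sum()/w.sum(),(Y*w).sum()/w.sum(),int((w>0).sum())
ht=dark(t,286,189,295,197,85);hs=dark(s,341,225,351,234,95)
print('hole',ht,hs,onz('top',*ht[:2],36).round(1),onz('scene',*hs[:2],36).round(1))
R=np.round
for n,P in(('top',[(78,10),(333,25),(313,333),(50,318)]),('scene',[(78,55),(357,55),(385,328),(72,327)])):
    o=(230,180) if n=='top' else (300,160)
    Q=np.array([onz(n,o[0]+a/4,o[1]+b/4,22) for a,b in P]);print(n,'base',Q.round(1).tolist(),Q.mean(0).round(1))
# fork tines ends, z54 : top tips (355,145),(355,205) 
print('tine tips',onz('top',230+354/4,180+143/4,54).round(1),onz('top',230+354/4,180+204/4,54).round(1),onz('scene',300+38/4,160+127/4,54).round(1),onz('scene',300+38/4,160+177/4,54).round(1))
print('lug end top',[onz('top',230+a/4,180+b/4,36).round(1).tolist() for a,b in((215,25),(267,28),(262,128),(212,90))])
# bar: pale mask
m=((t.sum(2)>330)&(np.abs(t[:,:,2]-t[:,:,0])>20)).astype(np.uint8)
for y in range(188,199): print(y,t[y,358:406:3].sum(2).tolist() if False else t[y,358:406:3,1].tolist())
print('marble top',onz('top',378.7,197.3,80).round(1))
for y in range(204,216): print(y,s[y,212:268:4,1].tolist())
print('pin scene collar');
for y in range(212,240): print(y,t[y,436:466,2].tolist())
```

```text
hole (np.float64(289.30357142857144), np.float64(192.74342105263156), 13) (np.float64(345.12436548223354), np.float64(229.08629441624367), 9) [599.1 134.9  36. ] [600.2 136.8  36. ]
top base [[632.6, 261.2, 22.0], [623.4, 62.2, 22.0], [387.0, 72.9, 22.0], [395.7, 270.6, 22.0]] [509.7 166.7  22. ]
scene base [[389.6, 79.0, 22.0], [397.1, 280.7, 22.0], [634.8, 264.8, 22.0], [627.4, 66.2, 22.0]] [512.2 172.7  22. ]
tine tips [526.9  44.   54. ] [481.4  43.3  54. ] [485.6  48.3  54. ] [529.3  47.3  54. ]
lug end top [[619.2, 152.5, 36.0], [617.4, 112.5, 36.0], [539.8, 114.3, 36.0], [568.5, 153.2, 36.0]]
188 [115, 114, 92, 91, 102, 106, 103, 121, 127, 123, 129, 132, 82, 64, 98, 116]
189 [104, 113, 92, 93, 103, 108, 103, 122, 126, 123, 130, 132, 108, 45, 52, 114]
190 [102, 95, 85, 84, 97, 99, 93, 105, 111, 113, 118, 112, 111, 89, 91, 112]
191 [107, 114, 112, 113, 111, 112, 109, 109, 113, 114, 115, 113, 113, 117, 121, 90]
192 [110, 126, 124, 124, 123, 121, 121, 122, 121, 124, 121, 122, 123, 122, 127, 59]
193 [105, 124, 124, 123, 126, 128, 127, 128, 128, 127, 129, 129, 128, 126, 130, 52]
194
[... 4608 characters left out ...]
, 124, 101, 59, 38, 38, 37, 40, 53, 74, 82, 75, 72, 72, 72, 73, 70, 108, 138, 137, 136, 136]
236 [126, 127, 128, 126, 127, 129, 129, 129, 130, 133, 127, 115, 102, 90, 79, 59, 62, 61, 64, 68, 67, 69, 68, 68, 93, 127, 134, 133, 133, 134]
237 [132, 132, 133, 132, 132, 133, 132, 133, 134, 133, 136, 137, 134, 131, 128, 123, 123, 122, 124, 123, 123, 125, 122, 123, 131, 138, 137, 137, 136, 135]
238 [137, 136, 137, 137, 137, 137, 138, 137, 138, 138, 138, 140, 139, 140, 141, 142, 141, 142, 142, 142, 142, 143, 144, 143, 142, 141, 143, 141, 142, 142]
239 [140, 140, 142, 143, 142, 143, 142, 144, 142, 143, 142, 143, 143, 143, 143, 142, 145, 144, 145, 144, 144, 144, 144, 145, 143, 143, 143, 143, 143, 145]
```

Crane yaw is about -2.6° and the origin about (511,170). Hole, base and tine tips agree to about 1 mm after averaging the two views. Next are the pin and the dish.

Run:
```python
from h import *
t=cv2.imread('pics/top0.png');s=cv2.imread('pics/scene0.png')
def c(im,x,y,w,h,k): 
    o=cv2.resize(im[y:y+h,x:x+w],None,fx=k,fy=k,interpolation=cv2.INTER_NEAREST)
    o=np.clip(o*1.5,0,255).astype(np.uint8)
    for i in range(0,w,5): cv2.line(o,(i*k,0),(i*k,5 if (x+i)%10 else 14),(0,255,255),1)
    for i in range(0,h,5): cv2.line(o,(0,i*k),(5 if (y+i)%10 else 14,i*k),(0,255,255),1)
    return o
cv2.imwrite('pics/c2.png',np.vstack([np.hstack([c(t,430,210,40,30,10),c(s,140,185,40,30,10)]),np.hstack([c(t,355,175,60,45,6)[:270,:360],c(s,205,195,70,45,6)])[:, :780].copy() if False else np.hstack([c(t,350,175,57,40,7)[:,:400-1],c(s,212,200,58,40,7)[:,:401]])]))
print('pin',onz('top',455.8,222.5,100).round(1),onz('scene',155,190.5,100).round(1))
# bar side midlines by threshold centroid
for n,im,x0,x1,y0,y1 in(('top',t,364,399,190,197),('scene',s,218,262,203,213)): pass
print('bar top ends z82',onz('top',360.5,192.6,82).round(1),onz('top',401.5,192.5,82).round(1),'scene',onz('scene',213.5,209.3,82).round(1),onz('scene',263,207.5,82).round(1))
```

```text
pin [ 506.7 -350.   100. ] [ 507.3 -348.2  100. ]
bar top ends z82 [593.6 -78.9  82. ] [ 595.6 -200.    82. ] scene [ 560.2 -196.1   82. ] [558.8 -71.2  82. ]
```

View pics/c2.png

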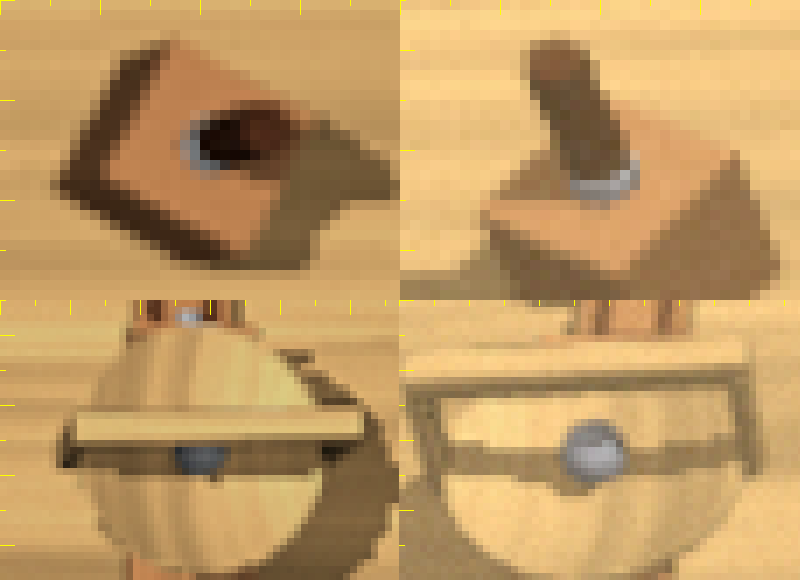

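Pin grip top is at top (456.5,222.5) and scene (155.5,190.5), giving (507,-349) in both views. The dish bar top is actually at z = 120 (38+82), so I recompute it.

Run:
```python
from h import *
for z in (113,120):
  print(z,onz('top',360.7,192.7,z).round(1),onz('top',401.9,192.3,z).round(1),'scene',onz('scene',213.5,208.6,z).round(1),onz('scene',262.2,206.9,z).round(1))
p=lambda n,u,v,z:onz(n,u,v,z).round(1)
print('marble',p('scene',240,221.5,65),p('top',378.5,197,65))
print('dish rim', p('top',363.5,197,62),p('top',396.5,197,62))
s=env.state();print(s['ee_pos'],s['ee_rot'])
from scipy.spatial.transform import Rotation as R
print(R.from_euler('xyz',s['ee_rot'],degrees=True).as_matrix().round(4))
```

```text
113 [587.3 -76.4 113. ] [ 590.1 -194.5  113. ] scene [ 583.1 -187.7  113. ] [582.  -69.1 113. ]
120 [585.9 -75.6 120. ] [ 588.8 -193.   120. ] scene [ 588.8 -185.7  120. ] [587.7 -68.1 120. ]
marble [ 588.4 -129.4   65. ] [ 584.3 -134.5   65. ]
dish rim [584.2 -89.9  62. ] [ 585.6 -189.    62. ]
[219.92100447 530.80356195 213.22940324] [ -91.53279261   89.91262427 -114.03896217]
[[-6.000e-04  3.828e-01  9.238e-01]
 [-1.400e-03  9.238e-01 -3.828e-01]
 [-1.000e+00 -1.500e-03 -0.000e+00]]
```

Pin is at (507,-349) and dish bar at about (588,-131), lying along y. Plan: keep the jaw along world x for the pin, the hole and the dish pick, and turn by +87° at the end. Helper first, then move to above the pin.

```bash
cat >> h.py <<'E'
from scipy.spatial.transform import Rotation as R
def go(x,y,z,yaw):
    "print shift/turn in tool axes from the measured pose to TCP x,y,z (mm), pointing down, jaw axis at yaw deg"
    s=env.state();A=R.from_euler('xyz',s['ee_rot'],degrees=True)
    a=np.radians(yaw);Y=np.array([np.cos(a),np.sin(a),0]);X=np.array([0,0,-1.]);B=R.from_matrix(np.c_[X,Y,np.cross(X,Y)])
    print('row',(A.inv()*B).as_rotvec(degrees=True).round(2),(A.inv().apply(np.array([x,y,z])-s['ee_pos'])/1000).round(4),'at',s['ee_pos'].round(1),'F',np.round(s['force'],1),'w',round(s['gripper_width'],1),'t',s['time_s'])
E
python3 -m handwheel '67.5 0 0 0 -0.703 0.602 0.06;67.5 0 0 0 -0.703 0.602 0.06;67.5 0 0 0 -0.703 0.602 0.06;67.5 0 0 0 -0.703 0.602 0.06;67.5 0 0 0 -0.703 0.602 0.06;67.5 0 0 0 -0.703 0.602 0.06;67.5 0 0 0 -0.703 0.602 0.06;67.5 0 0 0 -0.703 0.602 0.06;67.5 0 0 0 -0.703 0.602 0.06;67.5 0 0 0 -0.703 0.602 0.06;67.5 0 0 0 -0.703 0.602 0.06;67.5 0 0 0 -0.703 0.602 0.06'
python3 -c "
from h import *
go(507,-349,180,0)"
```

```text
time_s: 1.1
ee_pos: [375.0, 53.9, 213.9]
ee_rot: [132.0, 90.0, 42.0]
force: [1.1, 0.2, -0.5]
gripper_width: 59.9
row [ 0.   -0.01 -0.01] [0.0339 0.132  0.4029] at [375.   53.9 213.9] F [ 1.1  0.2 -0.5] w 59.9 t 1.1
```

```bash
python3 -m handwheel '0 0 0 0.034 0.132 0.403 0.06;0 0 0 0.034 0.132 0.403 0.06;0 0 0 0.034 0.132 0.403 0.06;0 0 0 0.034 0.132 0.403 0.06;0 0 0 0.034 0.132 0.403 0.06;0 0 0 0.034 0.132 0.403 0.06;0 0 0 0.034 0.132 0.403 0.06;0 0 0 0.034 0.132 0.403 0.06;0 0 0 0.034 0.132 0.403 0.06;0 0 0 0.034 0.132 0.403 0.06;0 0 0 0.034 0.132 0.403 0.06;0 0 0 0.034 0.132 0.403 0.06'
python3 - <<'E'
from h import *
go(507,-349,63,0)
t=snap('top','t1');s=snap('scene','s1')
c=lambda im,x,y:cv2.resize(im[y:y+100,x:x+100],None,fx=4,fy=4,interpolation=cv2.INTER_CUBIC)
cv2.imwrite('pics/c3.png',np.clip(np.hstack([c(t,400,170),c(s,110,140)])*1.5,0,255))
E
```

```text
time_s: 2.1
ee_pos: [507.2, -349.5, 178.3]
ee_rot: [-121.0, 89.9, 148.8]
force: [-0.1, 0.6, -0.1]
gripper_width: 60.0
row [-0.18 -0.05  0.08] [ 0.1153  0.     -0.0004] at [ 507.2 -349.5  178.3] F [-0.1  0.6 -0.1] w 60.0 t 2.1[ WARN:0@1.991] global loadsave.cpp:1063 imwrite_ Unsupported depth image for selected encoder is fallbacked to CV_8U.
```

View pics/c3.png

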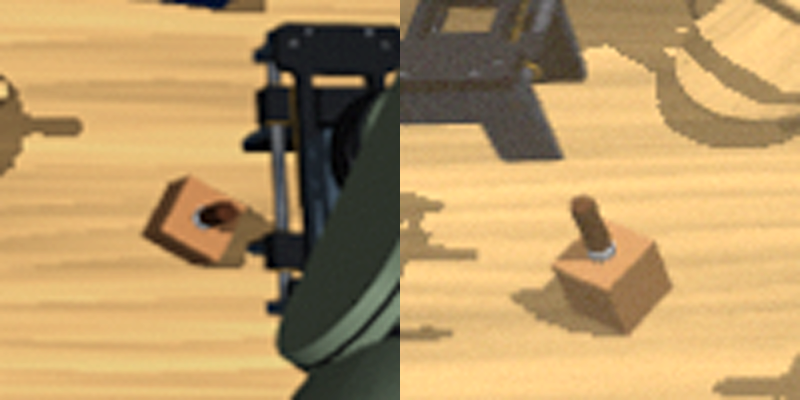

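Run:
```python
from h import *
for n in('top','scene'):
  for p in((507,-349,100),(540,-333,178),(540,-365,178),(474,-349,178)): print(n,p,np.round(proj(n,p),1))
```

```text
top (507, -349, 100) [455.5 222.4]
top (540, -333, 178) [459.2 206.8]
top (540, -365, 178) [471.1 206.9]
top (474, -349, 178) [466.5 231.6]
scene (507, -349, 100) [154.7 190.4]
scene (540, -333, 178) [149.1 179.1]
scene (540, -365, 178) [135.5 179.4]
scene (474, -349, 178) [148.3 159.6]
```

The gripper is where expected: its near fingertip shows at scene (136–150,180) against a predicted (135–149,179), and the pin stands centred under it. Descend and grip.

```bash
python3 -m handwheel '0 0 0 0.03 0 0 0.05;0 0 0 0.06 0 0 0.05;0 0 0 0.08 0 0 0.05;0 0 0 0.1 0 0 0.05;0 0 0 0.115 0 0 0.05;0 0 0 0.115 0 0 0.05;0 0 0 0.115 0 0 0.01;0 0 0 0.115 0 0 0.01;0 0 0 0.115 0 0 0.01;0 0 0 0.115 0 0 0.01;0 0 0 0.115 0 0 0.01;0 0 0 0.115 0 0 0.01' 15
python3 -m handwheel '0 0 0 0 0 0 0.01;0 0 0 0 0 0 0.01;0 0 0 -0.005 0 0 0.01;0 0 0 -0.01 0 0 0.01;0 0 0 -0.015 0 0 0.01;0 0 0 -0.02 0 0 0.01;0 0 0 -0.03 0 0 0.01;0 0 0 -0.04 0 0 0.01;0 0 0 -0.06 0 0 0.01;0 0 0 -0.08 0 0 0.01;0 0 0 -0.105 0 0 0.01;0 0 0 -0.13 0 0 0.01'
python3 -c "
from h import *
go(599.5,136,150,0)"
```

```text
time_s: 3.2
ee_pos: [507.4, -347.3, 65.7]
ee_rot: [62.5, 89.9, -27.5]
force: [-0.2, 1.0, 3.2]
gripper_width: 15.7
time_s: 4.2
ee_pos: [507.0, -347.0, 196.7]
ee_rot: [105.0, 90.0, 15.0]
force: [0.7, -0.3, -0.1]
gripper_width: 15.9
row [-0.01 -0.   -0.01] [ 0.0468  0.0925 -0.483 ] at [ 507.  -347.   196.7] F [ 0.7 -0.3 -0.1] w 15.9 t 4.2
```

```bash
python3 -m handwheel '0 0 0 0 0.005 -0.025 0.01;0 0 0 0 0.011 -0.06 0.01;0 0 0 0 0.019 -0.1 0.01;0 0 0 0 0.027 -0.14 0.01;0 0 0 0 0.0346 -0.18 0.01;0 0 0 0 0.042 -0.22 0.01;0 0 0 0 0.05 -0.26 0.01;0 0 0 0 0.0576 -0.3 0.01;0 0 0 0 0.065 -0.34 0.01;0 0 0 0 0.073 -0.38 0.01;0 0 0 0 0.08 -0.415 0.01;0 0 0 0 0.085 -0.44 0.01'
python3 -m handwheel '0 0 0 0.01 0.004 -0.02 0.01;0 0 0 0.025 0.006 -0.033 0.01;0 0 0 0.045 0.0075 -0.043 0.01;0 0 0 0.06 0.0075 -0.043 0.01;0 0 0 0.075 0.0075 -0.043 0.01;0 0 0 0.085 0.0075 -0.043 0.01;0 0 0 0.09 0.0075 -0.043 0.01;0 0 0 0.09 0.0075 -0.043 0.01;0 0 0 0.09 0.0075 -0.043 0.01;0 0 0 0.09 0.0075 -0.043 0.01'
python3 - <<'E'
from h import *
go(599.5,136,100,0)
t=snap('top','t2');s=snap('scene','s2')
def c(im,x,y,w,h,k): 
    o=cv2.resize(im[y:y+h,x:x+w],None,fx=k,fy=k,interpolation=cv2.INTER_CUBIC)
    o=np.clip(o*1.5,0,255).astype(np.uint8)
    for i in range(0,w,5): cv2.line(o,(i*k,0),(i*k,5 if (x+i)%10 else 14),(0,255,255),1)
    for i in range(0,h,5): cv2.line(o,(0,i*k),(5 if (y+i)%10 else 14,i*k),(0,255,255),1)
    return o
cv2.imwrite('pics/c4.png',np.hstack([c(t,265,165,50,50,8),c(s,320,190,50,50,8)]))
p=env.state()['ee_pos']
for n in('top','scene'): print(n,np.round(proj(n,p-[0,0,49.7]),1))
E
```

```text
time_s: 5.2
ee_pos: [592.5, 96.2, 196.1]
ee_rot: [127.0, 89.9, 37.1]
force: [0.2, -0.9, -0.2]
gripper_width: 15.9
time_s: 6.03
ee_pos: [600.5, 135.9, 106.1]
ee_rot: [104.4, 89.9, 14.4]
force: [-0.5, -0.3, 0.3]
gripper_width: 15.6
row [-0.02 -0.03 -0.12] [ 0.0061 -0.001  -0.0001] at [600.5 135.9 106.1] F [-0.5 -0.3  0.3] w 15.6 t 6.0333
top [288.4 191.1]
scene [345.1 224.4]
```

View pics/c4.png

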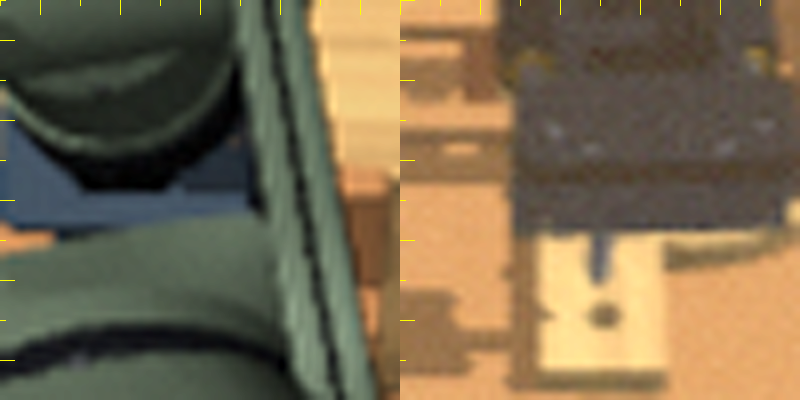

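Only the scene view sees it: shaft at about (344.9), tip bottom at row 225.4, hole at (345.5,229.3). I measure the sideways offset to subpixel.

Run:
```python
from h import *
s=cv2.imread('pics/s2.png').astype(int)
g=s[:,:,2]
for y in range(219,234): print(y,g[y,338:352].tolist())
for y in(220,221,222,223,224,225):
    w=np.clip(150-g[y,341:350],0,None);w=w*(w>15);print(y,round((w*np.arange(341,350)).sum()/w.sum(),2))
G=g[226:233,341:351];w=np.clip(g[228:231,339:341].mean()*.9-G,0,None);Y,X=np.mgrid[226:233,341:351];print('hole',(X*w).sum()/w.sum(),(Y*w).sum()/w.sum())
p=env.state()['ee_pos']
for dz in(49.7,44,39): print(np.round(proj('scene',p-[0,0,dz]),2))
print(np.round(proj('scene',(599.5,136,36)),2))
```

```text
219 [117, 98, 100, 109, 127, 106, 68, 72, 92, 115, 128, 130, 136, 149]
220 [164, 162, 159, 161, 162, 133, 69, 78, 111, 155, 170, 166, 166, 167]
221 [173, 172, 174, 172, 161, 127, 75, 82, 133, 173, 176, 174, 170, 169]
222 [175, 176, 175, 174, 157, 120, 72, 85, 136, 177, 178, 173, 173, 169]
223 [175, 173, 177, 176, 165, 122, 76, 93, 135, 170, 178, 178, 174, 170]
224 [176, 176, 179, 177, 174, 139, 78, 104, 142, 169, 177, 180, 177, 173]
225 [174, 175, 178, 180, 178, 159, 120, 134, 164, 169, 178, 180, 178, 174]
226 [174, 176, 177, 177, 177, 174, 169, 163, 168, 168, 175, 176, 175, 173]
227 [175, 175, 177, 178, 178, 176, 163, 150, 156, 165, 177, 180, 175, 174]
228 [155, 179, 178, 176, 175, 162, 124, 110, 112, 148, 174, 180, 176, 171]
229 [120, 156, 179, 178, 168, 139, 106, 92, 96, 129, 169, 177, 177, 172]
230 [163, 172, 177, 175, 176, 154, 117, 98, 107, 147, 172, 176, 178, 172]
231 [173, 178, 179, 177, 175, 173, 164, 157, 157, 162, 174, 176, 177, 175]
232 [176, 179, 178, 179, 180, 177, 175, 172, 171, 169, 174, 176, 178, 174]
233 [174, 178, 180, 176, 179, 176, 175, 172, 170, 169, 175, 177, 177, 178]
220 344.64
221 344.43
222 344.2
223 344.18
224 344.39
225 344.35
hole 345.16059602649005 229.02834047526295
[345.14 224.39]
[345.25 223.04]
[345.35 221.84]
[344.79 228.88]
```

The shaft centre lies about 1.28 px (3.2 mm) short of the hole in +y, allowing for the remaining drop. x is within about 0.5 mm. I correct, lower to just above the plate, and re-measure.

```bash
python3 -m handwheel '0 0 0 0.004 -0.0005 -0.0015 0.01;0 0 0 0.008 -0.0005 -0.0032 0.01;0 0 0 0.012 -0.0005 -0.0032 0.01;0 0 0 0.014 -0.0005 -0.0032 0.01;0 0 0 0.014 -0.0005 -0.0032 0.01;0 0 0 0.014 -0.0005 -0.0032 0.01'
python3 - <<'E'
from h import *
go(600,139.1,60,0)
s=snap('scene','s3').astype(int);g=s[:,:,2]
for y in range(218,234): print(y,g[y,338:354].tolist())
p=env.state()['ee_pos'];print(proj('scene',p-[0,0,49.7]),proj('scene',p-[0,0,54]))
E
```

```text
time_s: 6.63
ee_pos: [599.1, 139.1, 90.6]
ee_rot: [-83.0, 90.0, -173.0]
force: [0.5, 0.6, -0.6]
gripper_width: 15.4
row [-0.    0.    0.03] [ 0.0306  0.0009 -0.    ] at [599.1 139.1  90.6] F [ 0.5  0.6 -0.6] w 15.4 t 6.6333
218 [61, 59, 60, 58, 57, 59, 55, 58, 58, 61, 59, 57, 60, 55, 56, 56]
219 [61, 59, 55, 59, 61, 56, 59, 61, 59, 58, 58, 56, 59, 60, 58, 60]
220 [60, 56, 58, 60, 59, 60, 57, 60, 56, 59, 56, 60, 57, 57, 62, 57]
221 [67, 68, 56, 61, 58, 57, 59, 61, 59, 59, 57, 61, 58, 62, 61, 57]
222 [70, 68, 60, 57, 58, 57, 56, 60, 61, 61, 61, 58, 60, 58, 63, 59]
223 [128, 130, 130, 128, 128, 122, 91, 69, 75, 121, 157, 158, 157, 154, 135, 93]
224 [144, 169, 170, 169, 170, 157, 117, 76, 83, 134, 177, 176, 178, 173, 163, 146]
225 [168, 180, 177, 177, 178, 166, 124, 73, 90, 139, 174, 181, 177, 172, 166, 156]
226 [177, 178, 175, 178, 178, 166, 124, 76, 91, 140, 173, 180, 178, 175, 168, 158]
227 [133, 135, 137, 156, 180, 173, 140, 77, 98, 143, 176, 177, 174, 173, 167, 161]
228 [115, 117, 118, 128, 134, 133, 118, 80, 94, 142, 176, 181, 176, 175, 167, 160]
229 [117, 118, 118, 120, 111, 109, 105, 93, 91, 130, 169, 178, 174, 174, 170, 159]
230 [161, 164, 166, 166, 163, 148, 116, 104, 108, 145, 173, 177, 176, 174, 168, 160]
231 [177, 177, 179, 179, 178, 171, 164, 159, 159, 166, 174, 180, 176, 173, 170, 158]
232 [175, 177, 178, 180, 178, 176, 176, 170, 169, 169, 174, 177, 179, 176, 169, 160]
233 [176, 176, 180, 178, 175, 178, 176, 172, 169, 169, 173, 178, 176, 175, 171, 160]
(np.float64(346.08085592896657), np.float64(227.57496884004925)) (np.float64(345.99765745813727), np.float64(228.56894783515892))
```

y is now aligned (345.2 against 345.15). Nudge x by +0.7 mm and insert slowly, watching the force.

```bash
python3 -m handwheel '0 0 0 0.002 0.0007 0 0.01;0 0 0 0.004 0.0007 0 0.01;0 0 0 0.006 0.0007 0 0.01;0 0 0 0.008 0.0007 0 0.01;0 0 0 0.010 0.0007 0 0.01;0 0 0 0.012 0.0007 0 0.01;0 0 0 0.012 0.0007 0 0.01'
python3 -c "
from h import *
go(600,139.1,52,0)"
```

```text
time_s: 7.27
ee_pos: [599.5, 139.0, 78.4]
ee_rot: [-81.3, 89.9, -171.3]
force: [-0.2, 0.5, 0.1]
gripper_width: 15.8
row [-0.01  0.01  0.05] [ 0.0264  0.0005 -0.0001] at [599.5 139.   78.4] F [-0.2  0.5  0.1] w 15.8 t 7.2667
```

```bash
python3 -m handwheel '0 0 0 0.003 0 0 0.01;0 0 0 0.006 0 0 0.01;0 0 0 0.009 0 0 0.01;0 0 0 0.012 0 0 0.01;0 0 0 0.015 0 0 0.01;0 0 0 0.018 0 0 0.01;0 0 0 0.018 0 0 0.01'
python3 -c "
from h import *
go(600,139.1,52,0)"
```

```text
time_s: 7.85
ee_pos: [599.5, 139.0, 60.1]
ee_rot: [-86.3, 89.9, -176.3]
force: [0.0, 0.4, -1.0]
gripper_width: 15.8
row [-0.01  0.    0.06] [ 0.0081  0.0005 -0.0001] at [599.5 139.   60.1] F [ 0.   0.4 -1. ] w 15.8 t 7.85
```

```bash
python3 -m handwheel '0 0 0 0.003 0 0 0.01;0 0 0 0.005 0 0 0.01;0 0 0 0.007 0 0 0.01;0 0 0 0.008 0 0 0.01;0 0 0 0.009 0 0 0.01;0 0 0 0.0095 0 0 0.01;0 0 0 0.0095 0 0 0.01'
python3 -c "
from h import *
go(600,139.1,52,0)
s=snap('scene','s4')
cv2.imwrite('pics/c5.png',cv2.resize(s[180:260,300:400],None,fx=6,fy=6,interpolation=cv2.INTER_CUBIC))"
```

```text
time_s: 8.43
ee_pos: [599.8, 139.0, 51.7]
ee_rot: [-70.7, 90.0, -160.7]
force: [-2.3, -0.6, 2.1]
gripper_width: 15.4
row [-0.01  0.    0.01] [-0.0003  0.0002 -0.0001] at [599.8 139.   51.7] F [-2.3 -0.6  2.1] w 15.4 t 8.4333
```

Contact is felt at exactly the predicted height. Press slightly more, then open and look.

```bash
python3 -m handwheel '0 0 0 0.001 0 0 0.01;0 0 0 0.0015 0 0 0.01;0 0 0 0.0015 0 0 0.01;0 0 0 0.0015 0 0 0.05;0 0 0 0 0 0 0.05;0 0 0 0 0 0 0.05;0 0 0 0 0 0 0.05;0 0 0 0 0 0 0.05;0 0 0 0 0 0 0.05'
python3 -m handwheel '0 0 0 -0.01 0 0 0.05;0 0 0 -0.03 0 0 0.05;0 0 0 -0.06 0 0 0.05;0 0 0 -0.09 0 0 0.05;0 0 0 -0.12 0 0 0.05;0 0 0 -0.14 0 0 0.05;0 0 0 -0.14 -0.005 0.03 0.05;0 0 0 -0.14 -0.007 0.06 0.05;0 0 0 -0.14 -0.009 0.1 0.05;0 0 0 -0.14 -0.01 0.14 0.05;0 0 0 -0.14 -0.01 0.18 0.05;0 0 0 -0.14 -0.01 0.215 0.05'
python3 - <<'E'
from h import *
go(588,-131,150,0)
t=snap('top','t5');s=snap('scene','s5')
def c(im,x,y,w,h,k): 
    o=cv2.resize(im[y:y+h,x:x+w],None,fx=k,fy=k,interpolation=cv2.INTER_CUBIC)
    o=np.clip(o*1.5,0,255).astype(np.uint8)
    for i in range(0,w,10): cv2.line(o,(i*k,0),(i*k,5 if (x+i)%50 else 14),(0,255,255),1)
    for i in range(0,h,10): cv2.line(o,(0,i*k),(5 if (y+i)%50 else 14,i*k),(0,255,255),1)
    return o
cv2.imwrite('pics/c6.png',np.vstack([np.hstack([c(t,240,170,80,60,5),c(s,310,190,80,60,5)]),c(s,200,180,160,60,5)]))
E
```

```text
time_s: 9.23
ee_pos: [599.9, 139.1, 51.2]
ee_rot: [-151.6, 90.0, 118.4]
force: [-0.2, -0.8, 0.4]
gripper_width: 49.5
time_s: 10.23
ee_pos: [589.6, -78.2, 192.5]
ee_rot: [67.1, 89.9, -22.9]
force: [0.3, 0.0, 0.0]
gripper_width: 49.8
row [-0.02  0.03 -0.07] [ 0.0425 -0.0016  0.0528] at [589.6 -78.2 192.5] F [0.3 0.  0. ] w 49.8 t 10.2333
```

View pics/c6.png

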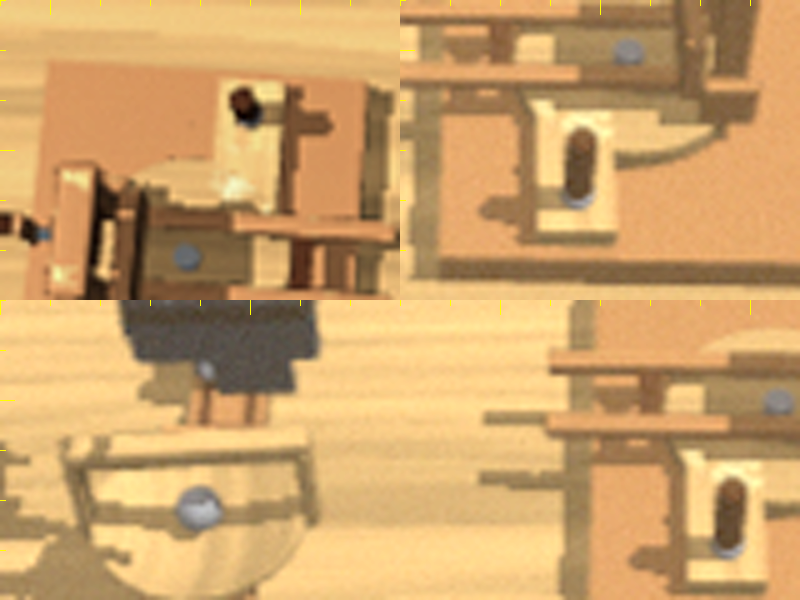

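The pin is home and upright with its collar on the lug (scene (346,230), top (289,191)), and the crane is unmoved. The marble sits in the dish middle. I move above the bar and compare gripper with bar in the same image.

```bash
python3 -m handwheel '-1 0 0 0 0 0.02 0.05;-1 0 0 0.01 -0.001 0.04 0.05;-1 0 0 0.025 -0.0016 0.053 0.05;-1 0 0 0.035 -0.0016 0.053 0.05;-1 0 0 0.0425 -0.0016 0.053 0.05;-1 0 0 0.0425 -0.0016 0.053 0.05;-1 0 0 0.0425 -0.0016 0.053 0.05'
python3 - <<'E'
from h import *
go(588,-131,110,1)
t=snap('top','t6');s=snap('scene','s6')
def c(im,x,y,w,h,k): 
    o=cv2.resize(im[y:y+h,x:x+w],None,fx=k,fy=k,interpolation=cv2.INTER_CUBIC)
    o=np.clip(o*1.5,0,255).astype(np.uint8)
    for i in range(0,w,5): cv2.line(o,(i*k,0),(i*k,5 if (x+i)%10 else 14),(0,255,255),1)
    for i in range(0,h,5): cv2.line(o,(0,i*k),(5 if (y+i)%10 else 14,i*k),(0,255,255),1)
    return o
cv2.imwrite('pics/c7.png',np.hstack([c(s,200,170,80,80,5),c(t,340,160,80,80,5)]))
p=env.state()['ee_pos']
for d in((25,-16,0),(25,16,0),(35,-16,0),(35,16,0),(-25,-16,0),(-25,16,0),(-35,-16,0),(-35,16,0)): print(d,np.round(proj('scene',p+d),1),np.round(proj('top',p+d),1))
E
```

```text
time_s: 10.92
ee_pos: [588.3, -127.7, 148.9]
ee_rot: [-146.8, 90.0, 124.3]
force: [-0.0, 0.1, 0.9]
gripper_width: 50.1
row [ 0.05 -0.04  0.03] [ 0.0389 -0.0003  0.0033] at [ 588.3 -127.7  148.9] F [-0.   0.1  0.9] w 50.1 t 10.9167
(25, -16, 0) [227.8 208.5] [386.3 181.1]
(25, 16, 0) [241.6 208.1] [374.8 181. ]
(35, -16, 0) [227.4 211.8] [386.3 177.6]
(35, 16, 0) [241.3 211.5] [374.8 177.5]
(-25, -16, 0) [229.9 192.3] [386.6 198.9]
(-25, 16, 0) [243.2 192. ] [375.  198.7]
(-35, -16, 0) [230.3 189.2] [386.7 202.5]
(-35, 16, 0) [243.5 188.8] [375.1 202.3]
```

View pics/c7.png

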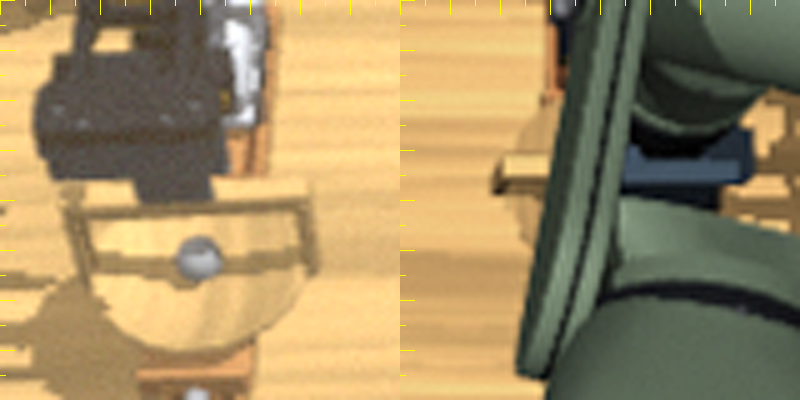

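In the scene view the fingertip centre is at col 234.8 (predicted 234.5). The bar centre at col 237.2 matches y ≈ -127.5 once the lower height is allowed for, so the present y is right. I lower and close slowly.

```bash
python3 -m handwheel '0 0 0 0.015 0 0 0.05;0 0 0 0.03 0 0 0.05;0 0 0 0.04 0 0 0.05;0 0 0 0.048 0 0 0.045;0 0 0 0.053 0 0 0.035;0 0 0 0.053 0 0 0.026;0 0 0 0.053 0 0 0.022;0 0 0 0.053 0 0 0.021;0 0 0 0.053 0 0 0.020;0 0 0 0.053 0 0 0.019;0 0 0 0.053 0 0 0.018;0 0 0 0.053 0 0 0.017' 10
python3 -m handwheel '0 0 0 0 0 0 0.0165;0 0 0 0 0 0 0.016;0 0 0 0 0 0 0.0155;0 0 0 0 0 0 0.015;0 0 0 0 0 0 0.0145;0 0 0 0 0 0 0.014;0 0 0 0 0 0 0.0135;0 0 0 0 0 0 0.013;0 0 0 0 0 0 0.012;0 0 0 0 0 0 0.01'
python3 - <<'E'
from h import *
go(588,-127.7,94,1)
s0=cv2.imread('pics/s6.png');s=snap('scene','s7')
def bl(s):
    g=s[218:228,232:248].astype(int); m=(g[:,:,0]>=g[:,:,2]-8); Y,X=np.nonzero(m); return X.mean()+232,Y.mean()+218,m.sum()
print(bl(s0),bl(s))
E
```

```text
time_s: 12.02
ee_pos: [588.4, -129.0, 96.2]
ee_rot: [88.1, 90.0, -0.9]
force: [-0.1, 0.0, 0.5]
gripper_width: 17.3
time_s: 12.85
ee_pos: [588.1, -128.9, 95.9]
ee_rot: [-119.5, 90.0, 151.5]
force: [-1.8, 0.2, 0.8]
gripper_width: 14.0
row [-0.01 -0.01  0.02] [ 0.0019 -0.0001 -0.0012] at [ 588.1 -128.9   95.9] F [-1.8  0.2  0.8] w 14.0 t 12.85
(np.float64(239.4255319148936), np.float64(221.53191489361703), np.int64(47)) (np.float64(239.19230769230768), np.float64(221.30769230769232), np.int64(52))
```

Gripped at 14.0 mm and the marble hasn't moved. I raise the grip force and lift slowly.

```bash
python3 -m handwheel '0 0 0 0 0 0 0.01;0 0 0 0 0 0 0.01;0 0 0 0 0 0 0.01' 25
python3 -m handwheel '0 0 0 0 0 0 0.01;0 0 0 -0.0003 0 0 0.01;0 0 0 -0.001 0 0 0.01;0 0 0 -0.002 0 0 0.01;0 0 0 -0.003 0 0 0.01;0 0 0 -0.004 0 0 0.01;0 0 0 -0.005 0 0 0.01;0 0 0 -0.006 0 0 0.01;0 0 0 -0.007 0 0 0.01;0 0 0 -0.008 0 0 0.01;0 0 0 -0.0087 0 0 0.01;0 0 0 -0.009 0 0 0.01' 45
python3 - <<'E'
from h import *
go(588,-127.7,94,1)
print(env.state()['torque'])
s=snap('scene','s8');cv2.imwrite('pics/c8.png',np.clip(cv2.resize(s[180:260,200:290].astype(float),None,fx=6,fy=6,interpolation=cv2.INTER_CUBIC)*1.5,0,255).astype(np.uint8))
E
```

```text
time_s: 13.15
ee_pos: [588.1, -128.9, 95.9]
ee_rot: [-121.6, 90.0, 149.4]
force: [-0.8, 0.4, 0.5]
gripper_width: 14.0
time_s: 14.15
ee_pos: [588.3, -129.0, 105.1]
ee_rot: [97.9, 90.0, 8.9]
force: [0.7, -0.5, -2.2]
gripper_width: 13.7
row [-0.01 -0.   -0.01] [ 0.0111 -0.0003 -0.0013] at [ 588.3 -129.   105.1] F [ 0.7 -0.5 -2.2] w 13.7 t 14.15
[-0.11850802  0.04432623 -0.01620588]
```

View pics/c8.png

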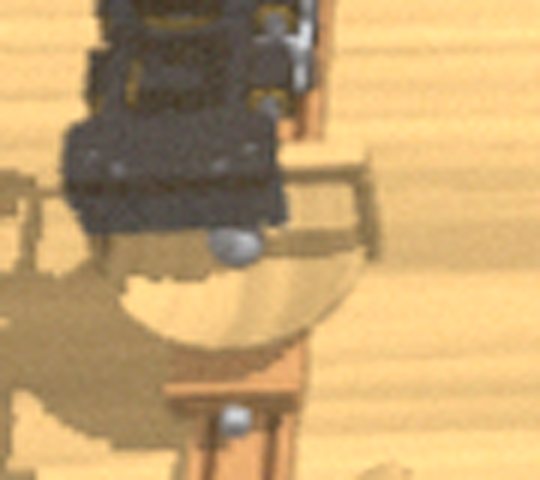

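Lifted 9 mm: the dish looks level and the marble is central (scene about (239,220)). Continue the lift.

```bash
python3 -m handwheel '0 0 0 -0.001 0 0 0.01;0 0 0 -0.003 0 0 0.01;0 0 0 -0.006 0 0 0.01;0 0 0 -0.009 0 0 0.01;0 0 0 -0.012 0 0 0.01;0 0 0 -0.015 0 0 0.01;0 0 0 -0.018 0 0 0.01;0 0 0 -0.021 0 0 0.01;0 0 0 -0.024 0 0 0.01;0 0 0 -0.027 0 0 0.01;0 0 0 -0.0285 0 0 0.01;0 0 0 -0.029 0 0 0.01'
python3 -m handwheel '0 0 0 0 0 0 0.01;0 0 0 0 0 0 0.01;0 0 0 0 0 0 0.01'
python3 - <<'E'
from h import *
go(508,100,133,87.4)
# travel with tool-axes now
go(508,100,133,1)
E
```

```text
time_s: 15.2
ee_pos: [588.5, -129.0, 134.4]
ee_rot: [83.5, 90.0, -5.5]
force: [-0.6, 0.2, -2.3]
gripper_width: 13.3
time_s: 15.45
ee_pos: [588.1, -128.9, 133.7]
ee_rot: [-113.7, 90.0, 157.3]
force: [0.7, -0.6, -2.7]
gripper_width: 13.8
row [-8.64e+01 -3.00e-02  1.00e-02] [ 0.0008 -0.0761 -0.2303] at [ 588.1 -128.9  133.7] F [ 0.7 -0.6 -2.7] w 13.8 t 15.45
row [-0.   -0.01  0.03] [ 0.0008 -0.0761 -0.2303] at [ 588.1 -128.9  133.7] F [ 0.7 -0.6 -2.7] w 13.8 t 15.45
```

```bash
python3 -m handwheel '0 0 0 0 -0.0003 -0.001 0.01;0 0 0 0 -0.0009 -0.0029 0.01;0 0 0 0 -0.0019 -0.0057 0.01;0 0 0 0 -0.0031 -0.0095 0.01;0 0 0 0 -0.0046 -0.0143 0.01;0 0 0 0 -0.0065 -0.02 0.01;0 0 0 0 -0.0083 -0.0257 0.01;0 0 0 0 -0.0102 -0.0314 0.01;0 0 0 0 -0.0121 -0.0371 0.01;0 0 0 0 -0.0139 -0.0428 0.01;0 0 0 0 -0.0158 -0.0485 0.01;0 0 0 0 -0.0176 -0.0542 0.01'
python3 -m handwheel '0 0 0 0 -0.0019 -0.0057 0.01;0 0 0 0 -0.0037 -0.0114 0.01;0 0 0 0 -0.0056 -0.0171 0.01;0 0 0 0 -0.0074 -0.0228 0.01;0 0 0 0 -0.0093 -0.0285 0.01;0 0 0 0 -0.0111 -0.0342 0.01;0 0 0 0 -0.013 -0.0399 0.01;0 0 0 0 -0.0148 -0.0456 0.01;0 0 0 0 -0.0167 -0.0514 0.01;0 0 0 0 -0.0185 -0.0571 0.01;0 0 0 0 -0.0204 -0.0628 0.01;0 0 0 0 -0.0222 -0.0685 0.01'
python3 -m handwheel '0 0 0 0 -0.0019 -0.0057 0.01;0 0 0 0 -0.0037 -0.0114 0.01;0 0 0 0 -0.0056 -0.0171 0.01;0 0 0 0 -0.0074 -0.0228 0.01;0 0 0 0 -0.0093 -0.0285 0.01;0 0 0 0 -0.0111 -0.0342 0.01;0 0 0 0 -0.013 -0.0399 0.01;0 0 0 0 -0.0148 -0.0456 0.01;0 0 0 0 -0.0167 -0.0514 0.01;0 0 0 0 -0.0185 -0.0571 0.01;0 0 0 0 -0.0204 -0.0628 0.01;0 0 0 0 -0.0222 -0.0685 0.01'
python3 -m handwheel '0 0 0 0 -0.0019 -0.0057 0.01;0 0 0 0 -0.0037 -0.0114 0.01;0 0 0 0 -0.0056 -0.0171 0.01;0 0 0 0 -0.0071 -0.0219 0.01;0 0 0 0 -0.0087 -0.0266 0.01;0 0 0 0 -0.0099 -0.0304 0.01;0 0 0 0 -0.0111 -0.0342 0.01;0 0 0 0 -0.0121 -0.0371 0.01;0 0 0 0 -0.0127 -0.039 0.01;0 0 0 0 -0.013 -0.0399 0.01;0 0 0 0 -0.013 -0.0399 0.01;0 0 0 0 -0.013 -0.0399 0.01'
python3 - <<'E'
from h import *
go(509,101,133,87.4)
s=snap('scene','s9');cv2.imwrite('pics/c9.png',np.clip(cv2.resize(s[140:240,260:390].astype(float),None,fx=5,fy=5,interpolation=cv2.INTER_CUBIC)*1.5,0,255).astype(np.uint8))
E
```

```text
time_s: 16.45
ee_pos: [569.5, -74.4, 134.0]
ee_rot: [130.2, 90.0, 41.2]
force: [-1.0, 0.9, -1.3]
gripper_width: 13.3
time_s: 17.45
ee_pos: [546.1, -6.4, 133.9]
ee_rot: [-157.7, 90.0, 113.3]
force: [-0.4, 0.7, -2.0]
gripper_width: 14.0
time_s: 18.45
ee_pos: [522.8, 61.7, 134.0]
ee_rot: [160.1, 90.0, 71.1]
force: [0.3, -0.3, -1.9]
gripper_width: 13.7
time_s: 19.45
ee_pos: [509.3, 100.8, 134.0]
ee_rot: [86.5, 90.0, -2.5]
force: [-0.4, 0.6, -2.0]
gripper_width: 13.4
row [-86.41   0.    -0.  ] [ 0.001  -0.0003 -0.0002] at [509.3 100.8 134. ] F [-0.4  0.6 -2. ] w 13.4 t 19.45
```

View pics/c9.png

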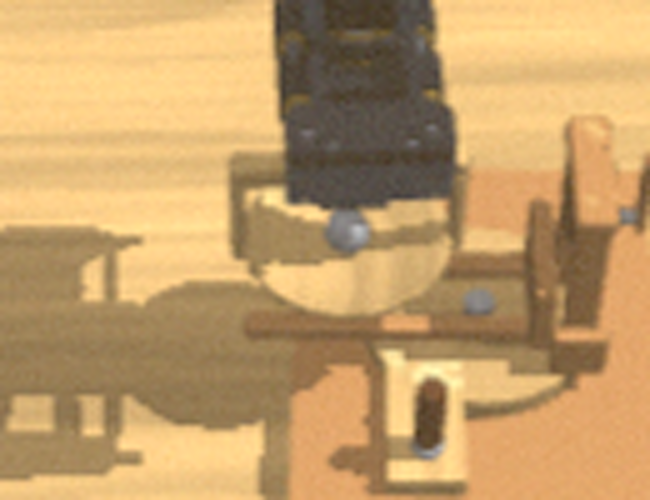

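The dish is over the fork slat, with the marble in the middle at scene (329.6,186) and nothing touching. Now the quarter turn with gentle ramps.

```bash
python3 -m handwheel '-0.5 0 0 0 0 0 0.01;-1.5 0 0 0 0 0 0.01;-3 0 0 0 0 0 0.01;-5 0 0 0 0 0 0.01;-7.5 0 0 0 0 0 0.01;-10 0 0 0 0 0 0.01;-13 0 0 0 0 0 0.01;-16 0 0 0 0 0 0.01;-19 0 0 0 0 0 0.01;-22 0 0 0 0 0 0.01;-25 0 0 0 0 0 0.01;-28 0 0 0 0 0 0.01'
python3 -m handwheel '-3 0 0 0 0 0 0.01;-6 0 0 0 0 0 0.01;-9 0 0 0 0 0 0.01;-12 0 0 0 0 0 0.01;-15 0 0 0 0 0 0.01;-18 0 0 0 0 0 0.01;-21 0 0 0 0 0 0.01;-24 0 0 0 0 0 0.01;-27 0 0 0 0 0 0.01;-30 0 0 0 0 0 0.01;-33 0 0 0 0 0 0.01;-36 0 0 0 0 0 0.01'
python3 -m handwheel '-3 0 0 0 0 0 0.01;-6 0 0 0 0 0 0.01;-9 0 0 0 0 0 0.01;-12 0 0 0 0 0 0.01;-14.5 0 0 0 0 0 0.01;-17 0 0 0 0 0 0.01;-19 0 0 0 0 0 0.01;-20.5 0 0 0 0 0 0.01;-21.5 0 0 0 0 0 0.01;-22.1 0 0 0 0 0 0.01;-22.4 0 0 0 0 0 0.01;-22.4 0 0 0 0 0 0.01'
python3 -m handwheel '0 0 0 0 0 0 0.01;0 0 0 0 0 0 0.01;0 0 0 0 0 0 0.01;0 0 0 0 0 0 0.01;0 0 0 0 0 0 0.01;0 0 0 0 0 0 0.01;0 0 0 0 0 0 0.01;0 0 0 0 0 0 0.01;0 0 0 0 0 0 0.01;0 0 0 0 0 0 0.01;0 0 0 0 0 0 0.01;0 0 0 0 0 0 0.01'
python3 - <<'E'
from h import *
go(509,101,133,87.4)
s=snap('scene','s10');t=snap('top','t10')
k=lambda im,x,y:np.clip(cv2.resize(im[y:y+100,x:x+80].astype(float),None,fx=5,fy=5,interpolation=cv2.INTER_CUBIC)*1.5,0,255).astype(np.uint8)
cv2.imwrite('pics/c10.png',np.hstack([k(s,290,140),k(t,260,170)]))
E
```

```text
time_s: 20.5
ee_pos: [509.3, 100.7, 134.0]
ee_rot: [95.6, 90.0, 34.7]
force: [-0.5, -0.9, -2.1]
gripper_width: 13.5
time_s: 21.5
ee_pos: [509.3, 100.7, 133.9]
ee_rot: [94.4, 90.0, 69.6]
force: [-0.2, 0.4, -1.1]
gripper_width: 13.3
time_s: 22.5
ee_pos: [509.3, 100.8, 133.9]
ee_rot: [58.5, 90.0, 55.9]
force: [-0.3, 0.3, -1.9]
gripper_width: 13.8
time_s: 23.5
ee_pos: [509.3, 100.9, 133.9]
ee_rot: [64.0, 90.0, 61.4]
force: [-0.3, -0.5, -1.2]
gripper_width: 13.4
row [-0.    0.   -0.01] [ 0.0009  0.0001 -0.0003] at [509.3 100.9 133.9] F [-0.3 -0.5 -1.2] w 13.4 t 23.5
```

View pics/c10.png

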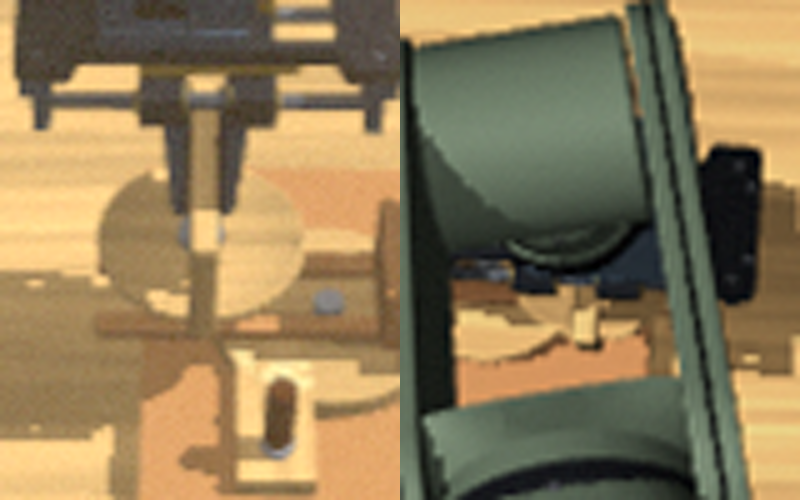

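The marble lies behind the bar's near end at scene (~330,186.6), and the rim ellipse spans cols 309.6–351, so it's central. The pin is still home. Final numeric check of the dish against the fork slat in the same view:

Run:
```python
from h import *
print('dish rim y',onz('scene',309.6,187,100.5).round(1),onz('scene',351,187,100.5).round(1))
print('marble',onz('scene',330.2,186.6,103).round(1))
print('slat seen',onz('scene',330.7,197,50).round(1),'from tips', np.round([507.5+2.5,47.8+55],1))
s=env.state();print(s['ee_pos'],s['force'],s['qvel'].round(2),R.from_euler('xyz',s['ee_rot'],degrees=True).as_matrix().round(4).tolist())
```

```text
dish rim y [509.8  48.7 100.5] [513.7 155.5 100.5]
marble [512.6 101.7 103. ]
slat seen [502.9 104.8  50. ] from tips [510.  102.8]
[509.26070422 100.8089627  133.95743995] [-0.34518309  0.01968198 -1.429884  ] [ 0.04 -0.07 -0.02  0.04 -0.04 -0.08] [[0.0, 0.0455, 0.999], [0.0001, 0.999, -0.0455], [-1.0, 0.0001, 0.0]]
```

```bash
python3 -c "
from h import *
print(env.job_done())"
```

```text
the job is handed in; nothing more can be done
None
```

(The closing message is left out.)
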